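# Corner check of the cheese store's dial scale

## Task

The tray is off the dial scale for its corner check: with the fingertips, press straight down on the left of the two rubber pads on your side (the side away from the dial) until the pointer reaches the black tab clipped on the dial's rim, not past it, and keep it there for a second; then ease off so that the platform rises smoothly, without snapping up, and let go with the pointer back at zero. Then do the same on the right pad on your side. Only press: do not shift or lift the scale, and leave the tray, weights, cheeses and tools where they lie.

Things in the scene. Friction and masses are not known exactly. Their poses are not given: they have to be found in the camera images.
- scale: 2 kg spring scale (4 kg, loose, on rubber feet), tray off: cream housing 250 mm deep (x), 170 wide (y), 150 high, sloping dial on the side away from the robot. Origin: on the bench under the centre of its cross-shaped platform; x towards the dial, y to the left seen from the robot, z up. Housing spans x -85 to +165 mm, y +-85 mm from there. It must stay where it stands.
- platform (a joint): Downward travel (m) of the scale's platform, an aluminium cross with a black rubber pad at each of its four corners (pad centres 130 mm square): 0 at rest (up), 0.033 at its lower stop. It stays level wherever pressed and springs back up, lightly damped: about 0.8 N starts it, then 0.59 N per mm. It turns the pointer 6 degrees (0.1047 rad) per mm.
- pointer (a joint): Angle (rad) of the dial's black pointer, clockwise as one faces the dial: 0 at the zero mark (lower left, 100 degrees left of the dial's top), 3.49 (200 degrees) at 2 kg. It equals 104.72 rad/m times the platform's travel. One small division is 100 g = 10 degrees = 1.67 mm of travel.
- tab (a joint): Angle (rad) of the black target tab clipped on the dial's rim, measured like the pointer's: the pointer is at the tab when both angles are equal. The tab is 12 mm wide with a point towards the dial's centre; it is stiff and stays put. Between 1.22 and 2.44.
- pointer_tip (a point): Tip of the pointer, 56 mm from the dial's centre. The dial (134 mm across, white, black divisions, aluminium rim) is centred 110 mm from the scale's origin towards +x and 90 mm up; its face looks to the scale's +x and up, its normal 42 degrees above level.
- tab_mark (a point): The point on the dial, 56 mm from its centre, that the target tab points at: where the pointer's tip should come. Its x axis runs out from the dial's centre through the tab, z out of the dial's face.
- cross: The cross-shaped aluminium platform that carries the four pads. Origin: on the stem's axis at the underside of the arms, 186 mm above the bench at rest; it moves with the platform. Its arms are 18 mm wide, 8 mm thick.
- pad_left: Rubber pad, 30 mm dia, at the platform's corner on the robot's side, to the left as seen from the robot (scale -65 mm x, +65 mm y). Origin: centre of its top face, 208 mm above the bench at rest; it moves with the platform.
- pad_right: Rubber pad, 30 mm dia, at the platform's corner on the robot's side, to the right as seen from the robot (scale -65 mm x, -65 mm y). Origin: centre of its top face, 208 mm above the bench at rest; it moves with the platform.
- weight_1kg: Loose brass kilogram weight beside the scale: cylinder 52 dia x 52 mm with a knob on top (71 high). Origin: centre of its underside. A bystander.
- weight_500g: Loose smaller brass weight beside the scale: cylinder 40 dia x 44 mm with a knob (63 high). Origin: centre of its underside. A bystander.
- cheese_near: Loose small cheese wheel, ribbed brown rind, 112 dia x 68 mm, on the bench beside the scale. Origin: centre of its underside. A bystander.
- cheese_half: Loose half cheese wheel, 62 mm radius, 70 mm high, lying flat on the bench. Origin: middle of its cut face, at its underside. A bystander.
- tray: The scale's own stainless tray, taken off: shallow rectangle 230 x 200 x 16 mm, lying loose on the bench. Origin: centre of its underside. A bystander.
- rind_brush: Loose wooden rind brush, 150 x 50 x 44 mm, bristles down. Origin: centre of its underside. A bystander.
- cheese_iron: Loose cheese trier (T-shaped: wooden cross handle 95 mm, steel blade 120 mm), 20 mm high, lying flat. Origin: under the handle's middle. A bystander.
- cheese_board: Loose cheese wheel, 110 dia x 70 mm, on the wooden ripening board (24 mm thick) along the robot's left. Origin: centre of its underside. A bystander.

How it is judged (in metres and radians):
On the way, in this order (a step that is already met when the one before it is completed fails the run):
1. the left pad on the robot's side is pressed by the fingers and the pointer stays at the tab, within one small division (10 degrees) (distance between pointer_tip and tab_mark below 0.0101 m and contact force between the fingers and pad_left above 3 N), for 0.7 s.
2. the fingers have let go and the pointer is back at zero (value of joint platform below 0.002 m and contact force between the fingers and cross below 0.1 N), for 0.2 s.
3. the right pad on the robot's side is pressed by the fingers and the pointer stays at the tab, within one small division (10 degrees) (distance between pointer_tip and tab_mark below 0.0101 m and contact force between the fingers and pad_right above 3 N), for 0.7 s.
At the end, for the whole second after the job is handed in: Platform up (travel under 2 mm, pointer within about one division of zero), still and untouched; the scale and all bystanders within 15 mm of where they stood (all of step 2 and velocity of joint platform between -0.01 and 0.01 m/s and distance of each of scale, weight_1kg, weight_500g, cheese_near, cheese_half, tray, rind_brush, cheese_iron, cheese_board from where it was at the start of the episode below 0.015 m and angle between scale's own z axis and vertical below 0.03 rad).
It fails at once if the pointer runs past the tab by more than two small divisions (20 degrees) (y of pointer_tip in the frame of tab_mark below -0.0192 m).
It fails at once if the platform snaps up faster than 0.25 m/s (velocity of joint platform below -0.25 m/s).
It fails at once if the fingers press or squeeze the platform with more than 25 N (contact force between the fingers and cross above 25 N).
It fails at once if the scale is shifted by more than 15 mm or lifted or tipped, or its tab is shifted (distance of any of scale, tab_mark from where it was at the start of the episode above 0.015 m or height (world z) of scale above 0.008 m or angle between scale's own z axis and vertical above 0.05 rad).
It fails at once if the tray, a weight, a cheese, the brush or the cheese iron is moved or lifted by more than 15 mm (distance of any of weight_1kg, weight_500g, cheese_near, cheese_half, tray, rind_brush, cheese_iron, cheese_board from where it was at the start of the episode above 0.015 m).
It also fails if it takes over 54 s, if anything falls off the work surface, if the arm or the gripper's body presses on something with over 40 N, if the wrist force passes 120 N, or if a joint passes its speed limit or range.

## Robot

A 7-joint arm with a two-finger parallel gripper is mounted at the origin on the work surface. World frame = base frame: x ahead of the robot, y to its left, z up, the work surface at z = 0. Lengths are in m, angles in degrees, forces in N, time in s.
With the tool pointing down it reaches from about 0.425 to 1.025 m from the base axis. Payload 9.4 kg.
Tool frame: the origin (TCP) lies at the very end of the fingers, on their centre line; the grasp point (between the pads) lies 19 mm behind it; z points along the fingers, y is the line along which they close (so a half turn about z gives the same grasp; the last joint's range is limited). The gripper opens to 93 mm and grips with 3 to 60 N. Pads are 15 mm wide; open, the fingers measure 128 mm over their backs; the gripper's body (75 mm by 188 mm) begins 65 mm behind the grasp point.
Start: joints at [-79.108, 34.337, -0.143, 91.639, 0.103, 54.024, -4.572], TCP at [0.191, 0.699, 0.197] pointing down, gripper open.
Joint ranges: [-147.43, 147.43], [-19.82, 112.94], [-74.19, 73.91], [6.32, 146.72], [-59.91, 239.91], [6.04, 106.73], [-150.56, 150.56]. Speed limits (degrees/s): [127.2, 127.2, 172.46, 172.46, 180, 180, 180].

## Interface

Orientations are given as [roll, pitch, yaw] about the fixed x, y, z axes, in that order (R = Rz(yaw) Ry(pitch) Rx(roll)).
In Python, from cell import get_obs, get_image, camera_model, sign_off gives the robot as it stands. The module is installed in compiled form; this text tells all that it offers.
- The arm moves only by the tool apply_moves, never from a script. Its argument "increments" is one flat list of numbers, 7 for each row, row after row: the shift along the tool's x, y, z in m, then the turn, a rotation vector about the tool's x, y, z in degrees, then the closure in counts, from 0 (fully open) to 255 (shut). A call has 1 to 12 rows; each row shifts and turns the commanded pose from where the row before left it, along the tool's axes as they then stand; what a row does not reach is not made up. A row lasts 1/12 s, in which the tool goes at most 41.7 mm and 7.16 degrees, less where a joint would pass 70% of its speed; a pose out of reach is approached as far as the arm can. A call is refused whole if a number of a shift passes 0.0417 or a number of a turn 7.16, either way. A call with a gripper value outside its range is refused whole. The fingers move at their own pace and stop on an object; "newtons" is the grip in N (left out, the last holds). Time passes only in rows, so rows that do not move let the fingers close. It gives the time, the measured TCP pose, the force, the opening and the grip force at its end, in the units of the state.
- get_obs(): the state, without advancing time (a new reading comes with each control period).
- get_image(name): name is "scene" or "top" or "wrist"; returns (picture, depth): 420x560x3 uint8, red, green, blue; 420x560 float32, m along the optical axis (not along the pixel's ray), 0 where there is no reading.
- camera_model(name): a dict with "fx", "fy", "cx", "cy" (pixels), "k1" (the pictures are not rectified: a ray, as slopes to the right and down, at radius r is drawn at 1 + k1 r^2 times it, then the intrinsics apply), "origin" and "attitude" of the camera in the world. Camera axes: x right, y down, z forward; pixel columns grow to the right and rows downward; lengths in m; the calibration is good to about 2 mm. A picture is of the moment at which its call begins: read the wrist's pose just before it. camera_model takes no time and is no camera call; for the wrist camera it gives the pose at the moment of the call.
- sign_off(): hands the job in; it is judged then, once.
The state is a dict: "time_s": time; "q": joint angles; "dq": joint speeds; "effort": joint torques, N m; "eef_pos": TCP position; "orientation": TCP orientation; "ft_force": force on the tool from outside, world axes, zero at the start; "ft_torque": the same for the moment, N m; "gripper_width": finger opening in m; "gripper_force": force on a finger pad.
Only numpy, scipy, OpenCV 4.12 (cv2) and the standard library are available. Lean on these libraries where they do the work, as an engineer would, in place of code of your own. Each camera call takes 0.05 s, during which the arm holds its last target. There are 200 camera calls.

## Working session

There is one attempt and no reset: what is moved stays moved. The work goes in short steps, Python scripts to look and compute and a tool call to move; the robot and the scene stay as the last step left them, time stands still between calls to the robot, and variables do not carry over. Pictures are saved under pics/ and viewed, at most 10 in all, crops included, and the job is handed in when it is done.

Besides the shell and the picture viewer there is one more tool, called as a command line: name --argument value ..., lists and objects as JSON in quotes. apply_moves: Moves the arm, as the interface text tells. Its arguments: {"type":"object","properties":{"increments":{"type":"array"},"newtons":{"type":"number"}},"required":["increments"]}

```bash
mkdir -p pics
cat > h.py <<'E'
import numpy as np, cv2
from scipy.spatial.transform import Rotation as R
from cell import get_obs,get_image,camera_model,sign_off
E
python3 - <<'E'
from h import *
o=get_obs(); print(o)
for n in("scene","top"):
    m=camera_model(n);print(n,m)
    im,d=get_image(n);np.savez(f"{n}.npz",im=im,d=d)
    cv2.imwrite(f"pics/{n}0.png",im[...,::-1])
E
```

```text
{'time_s': 0.0, 'q': array([-79.11089221,  34.38493828,  -0.14713914,  91.68011171,
         0.10462721,  54.02363238,  -4.57063653]), 'dq': array([-0.02792959,  0.02602228, -0.00579449,  0.01237422, -0.05868527,
       -0.05111323, -0.02445349]), 'effort': array([ 6.36854329e-04, -7.65073371e+01,  1.49685401e+00, -2.52359354e+01,
       -5.24935685e-02,  1.64310203e-02,  1.41605542e-04]), 'eef_pos': array([0.19098488, 0.69885721, 0.19605944]), 'orientation': array([-1.79911849e+02,  8.53037264e-03,  1.64723284e+02]), 'ft_force': array([ 0.56686906, -0.38364418, -0.08426843]), 'ft_torque': array([-0.06414703, -0.01203228, -0.05612918]), 'gripper_force': 0.0, 'gripper_width': 0.0932519092500612}
scene {'fx': 419.5468910331589, 'fy': 419.5468910331589, 'cx': 288.3717304907062, 'cy': 214.09913341015974, 'k1': -0.05492459444754136, 'origin': array([1.53898439, 0.26269274, 1.03320005]), 'attitude': array([-129.84832588,   -1.20825433,  102.93311696])}
top {'fx': 380.83855401015313, 'fy': 380.83855401015313, 'cx': 287.326794223073, 'cy': 211.8622379548233, 'k1': -0.08341116973897433, 'origin': array([0.2632677 , 0.0302888 , 1.42081313]), 'attitude': array([-168.81960116,    0.67414707,  -89.99163989])}
```

View pics/scene0.png

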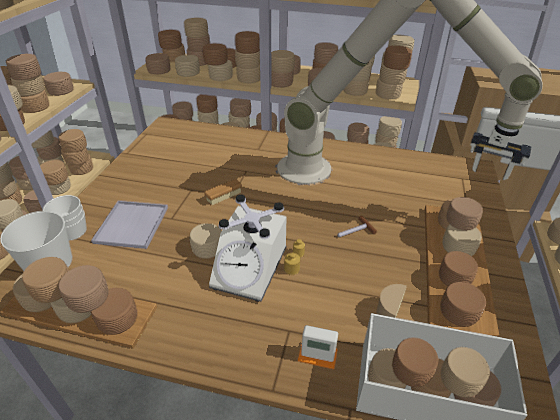

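View pics/top0.png

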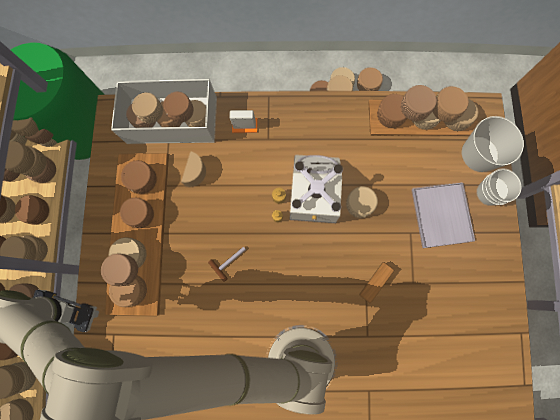

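The scene view shows the scale at about (245,245), with its dial centred near (238,264) facing the camera. In the top view the pads are at about (298,168), (337,169), (296,206) and (335,206). The near ones, at row 206, are the robot's side.

```bash
cat >> h.py <<'E'
def ray(n,uv,m=None):
    m=m or camera_model(n); uv=np.atleast_2d(np.float64(uv))
    K=np.array([[m['fx'],0,m['cx']],[0,m['fy'],m['cy']],[0,0,1.]])
    p=cv2.undistortPoints(uv[:,None],K,np.array([m['k1'],0,0,0]))[:,0]
    return m['origin'],np.c_[p,np.ones(len(p))]@R.from_euler('xyz',m['attitude'],degrees=True).as_matrix().T
def onplane(n,uv,p0,nv):
    o,d=ray(n,uv); return o+d*(((p0-o)@nv)/(d@nv))[:,None]
def proj(n,P):
    m=camera_model(n);A=R.from_euler('xyz',m['attitude'],degrees=True).as_matrix()
    K=np.array([[m['fx'],0,m['cx']],[0,m['fy'],m['cy']],[0,0,1.]])
    c=(np.atleast_2d(P)-m['origin'])@A
    return cv2.projectPoints(c[:,None],np.zeros(3),np.zeros(3),K,np.array([m['k1'],0,0,0.]))[0][:,0]
def blobs(n,im,roi,thr,amin,amax):
    x0,y0,x1,y1=roi; g=im[y0:y1,x0:x1].max(2)
    k,l,s,c=cv2.connectedComponentsWithStats((g<thr).astype(np.uint8))
    return [(c[i]+[x0,y0],s[i]) for i in range(1,k) if amin<s[i,4]<amax]
E
python3 - <<'E'
from h import *
ez=np.array([0,0,1.])
for n,roi in(("top",(285,150,350,228)),("scene",(205,185,300,250))):
    im=np.load(n+".npz")['im']
    for c,s in blobs(n,im,roi,60,15,200): print(n,c.round(1),s,onplane(n,c,np.array([0,0,.205]),ez).round(4))
a=np.load("scene.npz")['im'][180:305,195:305]; b=np.load("top.npz")['im'][145:235,270:385]
cv2.imwrite("pics/crop.png",np.hstack([cv2.resize(x,(400,455),interpolation=cv2.INTER_CUBIC) if i==0 else cv2.resize(x,(400,455)) for i,x in enumerate((a,b))])[...,::-1])
E
```

```text
top [295.2 203.4] [ 8 50  7  8 16] [[0.5316 0.0187 0.205 ]]
scene [239.9 197.8] [31 10  9  7 54] [[ 0.5266 -0.1121  0.205 ]]
scene [278.1 206. ] [69 18 10  7 58] [[0.5367 0.0172 0.205 ]]
scene [223.5 222.8] [14 34 10  8 63] [[ 0.6557 -0.1216  0.205 ]]
scene [249.1 228.5] [38 37 15 11 80] [[ 0.6612 -0.0399  0.205 ]]
scene [263.9 232.4] [55 44  9  8 64] [[0.6669 0.0069 0.205 ]]
scene [252.4 245.3] [45 58  6  6 18] [[ 0.7271 -0.0101  0.205 ]]
```

View pics/crop.png

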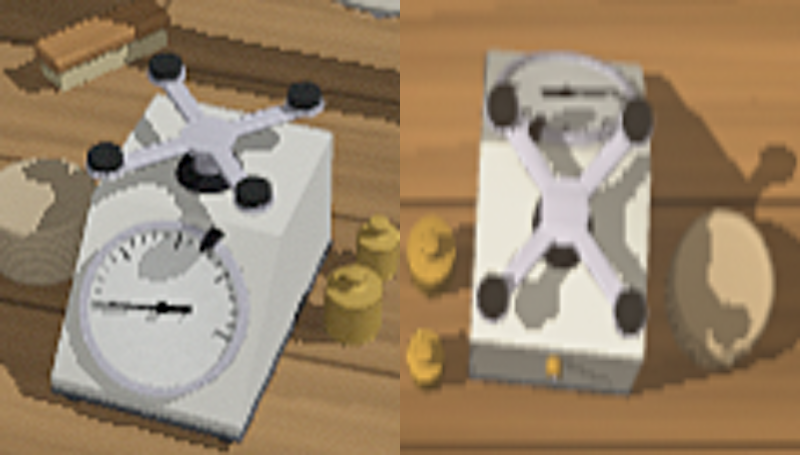

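The crop shows the four pads and the dial, with the pointer at zero. The black tab is at scene pixel (252.5,245.5), right of the dial's top.

```bash
cat >> h.py <<'E'
C=np.array([.5965,-.0524]);YAW=-4.45
def dial(C=C,YAW=YAW):
    S=R.from_euler('z',YAW,degrees=True).as_matrix(); c,s=np.cos(np.radians(42)),np.sin(np.radians(42))
    return S@[.110,0,.09]+np.r_[C,0],S@[c,0,s],S@[-s,0,c],S@[0,1,0]
def ang(P):
    o,n,u,r=dial(); v=P-o; return np.degrees(np.arctan2(v@r,v@u))+100,np.hypot(v@r,v@u)
E
python3 - <<'E'
from h import *
im=np.load("top.npz")['im']
for c,s in blobs("top",im,(285,155,350,228),85,15,200): print(c.round(1),s[2:],onplane("top",c,np.array([0,0,.206]),np.array([0,0,1.]))[0].round(4))
o,n,u,r=dial()
print("centre px",proj("scene",o),proj("scene",o-.067*r),proj("scene",o+.067*r),proj("scene",o+.067*u),proj("scene",o-.067*u))
sc=np.load("scene.npz");g=sc['im'].max(2)
P=onplane("scene",[[252.4,245.3]],o+.004*n,n);print("tab",ang(P))
# dark pixels in annuli
vv,uu=np.mgrid[235:300,205:275];uv=np.c_[uu.ravel(),vv.ravel()]
P=onplane("scene",uv,o+.003*n,n);a,rr=ang(P);d=g[uv[:,1],uv[:,0]]
for lo,hi in((.058,.064),(.064,.07),(.07,.078)):
    k=(rr>lo)&(rr<hi)&(d<70)&(a>60)&(a<160);print(lo,len(a[k]),a[k].mean() if k.any() else 0,a[k])
k=(rr<.05)&(rr>.02)&(d<60);print("pointer",np.sort(a[k]).round())
D=sc['d'];print("depth dial",D[275:290,225:245].mean())
E
```

```text
[299.1 165.5] [ 9  8 57] [0.661  0.0055 0.206 ]
[337.6 168.2] [ 8  9 56] [ 0.6511 -0.1227  0.206 ]
[316.1 195.5] [ 9  4 31] [ 0.558  -0.0497  0.206 ]
[296.4 203.4] [ 9  8 55] [0.5316 0.015  0.206 ]
[335.7 206.2] [ 9  9 56] [ 0.5218 -0.1132  0.206 ]
centre px [[239.69605108 264.89865621]] [[219.6153641  259.82210381]] [[260.2689017 270.0819799]] [[244.42642888 243.50561676]] [[234.97993338 286.27861634]]
tab (array([121.89901057]), array([0.07290416]))
0.058 3 114.48059676635596 [100.59321532 120.22638717 122.62218781]
0.064 7 121.4942210295784 [117.37272252 119.66447343 118.74250233 121.08728262 123.30697989
 125.40520973 124.88037668]
0.07 9 121.10506796884887 [118.01442721 119.20434532 121.20034977 118.34347924 120.47780326
 122.51022821 124.44313371 121.84252826 123.90931673]
pointer [  5. 169. 177.]
depth dial 1.2618847
```

apply_moves --increments '[0, 0, -0.035, 0, 0, 0, 255, 0, 0, -0.035, 0, 0, 0, 255, 0, 0, -0.034, 0, 0, 0, 255, -0.0255, -0.0284, 0, 0, 0, 0, 255, -0.0255, -0.0284, 0, 0, 0, 0, 255, -0.0255, -0.0284, 0, 0, 0, 0, 255, -0.0255, -0.0284, 0, 0, 0, 0, 255, -0.0255, -0.0284, 0, 0, 0, 0, 255, -0.0255, -0.0284, 0, 0, 0, 0, 255, -0.0255, -0.0284, 0, 0, 0, 0, 255, -0.0255, -0.0284, 0, 0, 0, 0, 255, -0.0255, -0.0284, 0, 0, 0, 0, 255]' --newtons 10

```text
time_s: 1.1
eef_pos: [0.3455, 0.3903, 0.3008]
orientation: [-180.0, -0.0, 164.7]
ft_force: [1.1, 0.6, -0.1]
gripper_width: 0.0177
gripper_force: 0.0
```

apply_moves --increments '[-0.0255, -0.0284, 0, 0, 0, 0, 255, -0.0255, -0.0284, 0, 0, 0, 0, 255, -0.0255, -0.0284, 0, 0, 0, 0, 255, -0.0255, -0.0284, 0, 0, 0, 0, 255, -0.0255, -0.0284, 0, 0, 0, 0, 255, -0.0255, -0.0284, 0, 0, 0, 0, 255, -0.0255, -0.0284, 0, 0, 0, 0, 255, -0.0255, -0.0284, 0, 0, 0, 0, 255, -0.0255, -0.0284, 0, 0, 0, 0, 255, 0, 0, 0, 0, 0, 0, 255, 0, 0, 0, 0, 0, 0, 255]'

```text
time_s: 2.02
eef_pos: [0.4995, 0.0831, 0.3007]
orientation: [-180.0, -0.0, 164.4]
ft_force: [0.2, 0.3, -0.2]
gripper_width: 0.0003
gripper_force: 0.0
```

apply_moves --increments '[-0.0255, -0.0278, 0, 0, 0, 0, 255, -0.0255, -0.0278, 0, 0, 0, 0, 255, 0, 0, 0.02, 0, 0, 0, 255, 0, 0, 0.02, 0, 0, 0, 255, 0, 0, 0.015, 0, 0, 0, 255, 0, 0, 0.01, 0, 0, 0, 255, 0, 0, 0, 0, 0, 0, 255, 0, 0, 0, 0, 0, 0, 255]'

```text
time_s: 2.68
eef_pos: [0.5334, 0.0191, 0.2358]
orientation: [-180.0, -0.1, 164.8]
ft_force: [0.1, 0.9, -0.0]
gripper_width: 0.0007
gripper_force: 0.0
```

Run:
```python
from h import *
o=get_obs();print(o['eef_pos'],o['orientation'],o['ft_force'])
P=o['eef_pos']
ims=[]
w=get_image("wrist")[0]
s=get_image("scene")[0]; np.savez("s1.npz",im=s)
print("tcp in scene",proj("scene",P),"pads in wrist:",proj("wrist",[[.534,.016,.208],[.524,-.1127,.208]]))
cv2.imwrite("pics/a1.png",np.hstack([cv2.resize(s[150:305,195:305],(330,465)),cv2.resize(w,(460,465))])[...,::-1])
```

```text
[0.53341154 0.019148   0.23584967] [-1.79989999e+02 -5.29533082e-02  1.64793500e+02] [ 0.12257143  0.90571586 -0.0473357 ]
tcp in scene [[279.01151125 197.67658022]] pads in wrist: [[274.74714109 239.07106969]
 [ 80.54008275 273.09436864]]
```

View pics/a1.png

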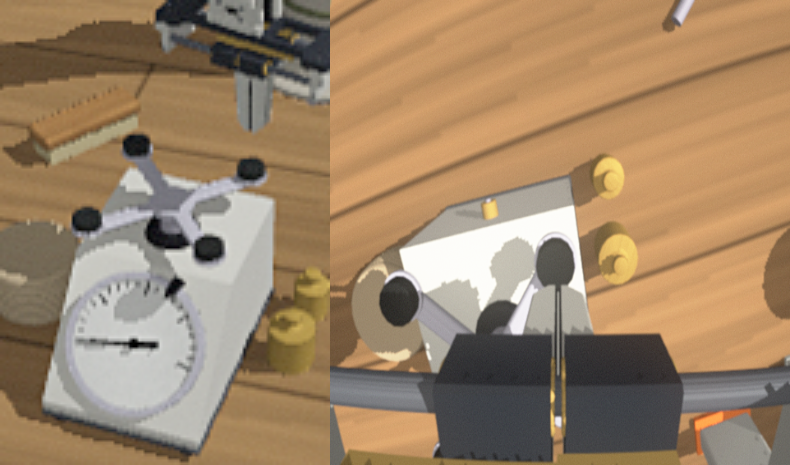

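Fingers are above the left pad. The wrist view shows it at (274,237), against a predicted (275,239). The pointer is at zero and the tab is at (253,246). I'll descend gently.

apply_moves --increments '[-0.0008, -0.003, 0.01, 0, 0, 0, 255, 0, 0, 0.01, 0, 0, 0, 255, 0, 0, 0.004, 0, 0, 0, 255, 0, 0, 0.002, 0, 0, 0, 255, 0, 0, 0.002, 0, 0, 0, 255, 0, 0, 0.002, 0, 0, 0, 255, 0, 0, 0.002, 0, 0, 0, 255, 0, 0, 0.002, 0, 0, 0, 255, 0, 0, 0.002, 0, 0, 0, 255, 0, 0, 0.002, 0, 0, 0, 255, 0, 0, 0, 0, 0, 0, 255, 0, 0, 0, 0, 0, 0, 255]'

```text
time_s: 3.78
eef_pos: [0.5336, 0.015, 0.1979]
orientation: [-180.0, -0.0, 164.7]
ft_force: [0.1, 0.1, 0.7]
gripper_width: 0.0005
gripper_force: 0.0
```

```bash
cat >> h.py <<'E'
def pointer():
    s=get_image("scene")[0];g=s.max(2); o,n,u,r=dial()
    vv,uu=np.mgrid[240:292,214:267];uv=np.c_[uu.ravel(),vv.ravel()]
    P=onplane("scene",uv,o+.003*n,n);a,rr=ang(P);d=g[uv[:,1],uv[:,0]].astype(float)
    # dark weight per angle sector, 18..46 mm from the centre
    k=(rr>.015)&(rr<.045)&(d<90)
    print("pointer angles",np.sort(a[k]).round()); return s
E
python3 - <<'E'
from h import *
o=get_obs();print(o['eef_pos'],o['ft_force']);pointer()
E
```

```text
[0.53363736 0.01504091 0.19787522] [0.10445544 0.06845921 0.66842391]
pointer angles [  1.   2.   3.   3.   4.   5.   6. 165. 167. 169. 177. 177. 177.]
```

Run:
```python
from h import *
o=get_obs();print(o['eef_pos'],o['ft_force'])
w=get_image("wrist")[0]
s=get_image("scene")[0]
cv2.imwrite("pics/a2.png",np.hstack([cv2.resize(s[150:305,195:305],(330,465)),cv2.resize(w[150:360,140:420],(460,465))])[...,::-1])
```

```text
[0.53367159 0.01500951 0.19793966] [-0.42724885 -0.42894824 -0.03389437]
```

View pics/a2.png

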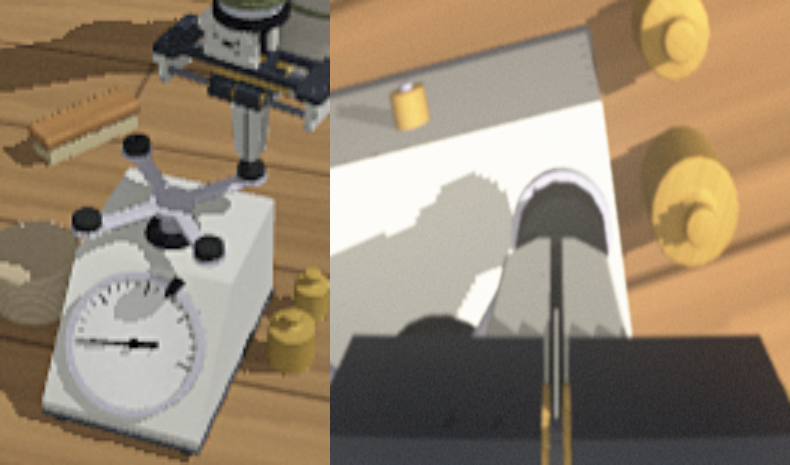

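The scene shows the fingertips right at the left pad's top, with the pointer still at zero. No contact force yet, so I'll keep descending gently.

apply_moves --increments '[0, 0, 0.001, 0, 0, 0, 255, 0, 0, 0.001, 0, 0, 0, 255, 0, 0, 0.001, 0, 0, 0, 255, 0, 0, 0.001, 0, 0, 0, 255, 0, 0, 0, 0, 0, 0, 255]'

```text
time_s: 4.35
eef_pos: [0.5335, 0.0151, 0.1937]
orientation: [-180.0, -0.0, 164.7]
ft_force: [0.2, 0.4, -0.6]
gripper_width: 0.0005
gripper_force: 0.0
```

apply_moves --increments '[0, 0, 0.001, 0, 0, 0, 255, 0, 0, 0.001, 0, 0, 0, 255, 0, 0, 0.001, 0, 0, 0, 255, 0, 0, 0.001, 0, 0, 0, 255, 0, 0, 0, 0, 0, 0, 255]'

```text
time_s: 4.77
eef_pos: [0.5336, 0.0151, 0.1897]
orientation: [-180.0, -0.0, 164.7]
ft_force: [-0.2, 0.1, 0.2]
gripper_width: 0.0006
gripper_force: 0.0
```

Run:
```python
from h import *
o=get_obs();print(o['eef_pos'],o['ft_force']);pointer()
```

```text
[0.53355637 0.01505491 0.18971274] [-0.24155825  0.07793942  0.23036543]
pointer angles [  1.   2.   3.   3.   4.   5.   6. 165. 167. 169. 177. 177.]
```

Run:
```python
from h import *
o=get_obs();m=camera_model("wrist");print(m['origin'],m['attitude'])
im,d=get_image("wrist");s,ds=get_image("scene")
T=o['eef_pos'];print("tcp px wrist",proj("wrist",T),"scene",proj("scene",T))
for row in range(215,345,8):
    u=262; out=[]
    for u in (264,270,276,282,288):
        og,r=ray("wrist",[[u,row]],m); P=og+r[0]*d[row,u]; out.append(f"{P[0]:.3f},{P[1]:.3f},{P[2]:.3f} {im[row,u].max()}")
    print(row,out)
print('scene')
for row in range(190,216,2):
    out=[]
    for u in (275,278,281):
        og,r=ray("scene",[[u,row]]); P=og+r[0]*ds[row,u]; out.append(f"{P[0]:.3f},{P[1]:.3f},{P[2]:.3f} {s[row,u].max()}")
    print(row,out)
cv2.imwrite("pics/a3.png",np.hstack([cv2.resize(s[180:230,250:305],(412,375)),cv2.resize(im[200:350,200:350],(375,375))])[...,::-1])
```

```text
[0.45748248 0.0345338  0.37644336] [ 1.63422466e+02 -1.50742701e-02  7.47476108e+01]
tcp px wrist [[279.41738333 256.23258595]] scene [[277.64816137 208.9780836 ]]
215 ['0.520,0.009,0.149 253', '0.521,0.012,0.149 253', '0.522,0.016,0.149 252', '0.523,0.020,0.149 252', '0.525,0.023,0.148 252']
223 ['0.525,0.007,0.149 252', '0.526,0.011,0.149 253', '0.527,0.015,0.150 253', '0.529,0.018,0.149 252', '0.530,0.022,0.148 252']
231 ['0.531,0.006,0.147 252', '0.531,0.010,0.150 250', '0.518,0.017,0.192 183', '0.519,0.020,0.193 184', '0.520,0.023,0.192 223']
239 ['0.520,0.010,0.194 239', '0.520,0.014,0.196 158', '0.520,0.017,0.199 84', '0.521,0.020,0.199 82', '0.522,0.023,0.199 81']
247 ['0.521,0.010,0.203 83', '0.521,0.014,0.205 87', '0.522,0.016,0.206 91', '0.522,0.019,0.206 96', '0.523,0.022,0.207 89']
255 ['0.524,0.010,0.207 91', '0.525,0.013,0.207 90', '0.526,0.015,0.207 88', '0.526,0.018,0.207 82', '0.527,0.021,0.207 84']
263 ['0.524,0.010,0.217 183', '0.524,0.013,0.218 180', '0.526,0.015,0.215 76', '0.526,0.018,0.217 174', '0.527,0.021,0.217 181']
271 ['0.524,0.010,0.226 180', '0.524,0.0
[... 1584 characters left out ...]
0.238 135', '0.549,0.020,0.246 140', '0.544,0.028,0.244 143']
200 ['0.541,0.008,0.230 134', '0.544,0.018,0.234 141', '0.550,0.029,0.241 134']
202 ['0.542,0.009,0.223 137', '0.542,0.018,0.225 142', '0.542,0.028,0.227 121']
204 ['0.544,0.009,0.217 117', '0.543,0.018,0.218 147', '0.542,0.028,0.219 65']
206 ['0.540,0.008,0.205 15', '0.540,0.018,0.207 40', '0.541,0.028,0.210 38']
208 ['0.548,0.010,0.204 6', '0.545,0.019,0.204 23', '0.544,0.028,0.204 19']
210 ['0.548,0.010,0.196 116', '0.549,0.020,0.199 111', '0.546,0.029,0.199 170']
212 ['0.552,0.011,0.191 177', '0.551,0.021,0.193 147', '0.321,-0.024,-0.001 159']
214 ['0.337,-0.044,-0.002 194', '0.335,-0.032,-0.001 168', '0.334,-0.021,0.000 147']
```

View pics/a3.png

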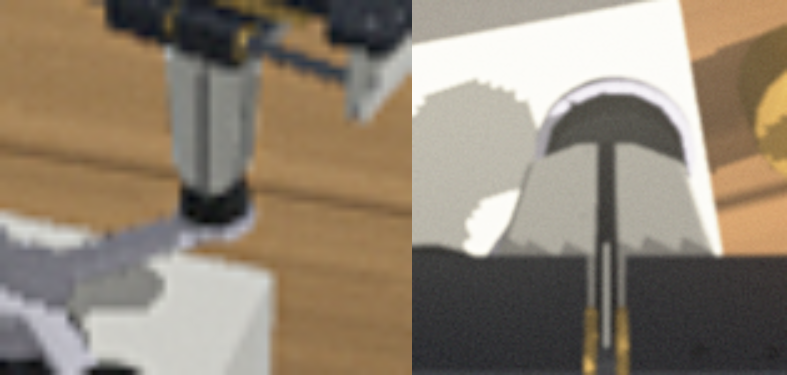

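The fingers (closed) really end about 22 mm above the nominal TCP, at z≈0.212, centred just above the pad top (0.207). I'll continue down.

apply_moves --increments '[0, 0, 0.001, 0, 0, 0, 255, 0, 0, 0.001, 0, 0, 0, 255, 0, 0, 0.001, 0, 0, 0, 255, 0, 0, 0.001, 0, 0, 0, 255, 0, 0, 0.001, 0, 0, 0, 255, 0, 0, 0.001, 0, 0, 0, 255, 0, 0, 0, 0, 0, 0, 255]'

```text
time_s: 5.5
eef_pos: [0.5337, 0.0151, 0.1838]
orientation: [180.0, -0.0, 164.7]
ft_force: [-1.2, 0.0, 1.7]
gripper_width: 0.0003
gripper_force: 1.1
```

apply_moves --increments '[0, 0, 0.001, 0, 0, 0, 255, 0, 0, 0.001, 0, 0, 0, 255, 0, 0, 0.001, 0, 0, 0, 255, 0, 0, 0.001, 0, 0, 0, 255, 0, 0, 0, 0, 0, 0, 255, 0, 0, 0, 0, 0, 0, 255]'

```text
time_s: 6.0
eef_pos: [0.5337, 0.0151, 0.18]
orientation: [180.0, 0.0, 164.7]
ft_force: [-0.9, -0.4, 5.1]
gripper_width: 0.0001
gripper_force: 2.3
```

Run:
```python
from h import *
o=get_obs();print(o['eef_pos'],o['ft_force']);pointer()
```

```text
[0.53369044 0.01509083 0.17995591] [-0.88118854 -0.37208897  5.14129883]
pointer angles [ 42.  42.  42.  43.  43.  44.  45. 216. 223. 223.]
```

apply_moves --increments '[0, 0, 0.001, 0, 0, 0, 255, 0, 0, 0.001, 0, 0, 0, 255, 0, 0, 0.001, 0, 0, 0, 255, 0, 0, 0.001, 0, 0, 0, 255, 0, 0, 0.001, 0, 0, 0, 255, 0, 0, 0.001, 0, 0, 0, 255, 0, 0, 0.001, 0, 0, 0, 255, 0, 0, 0.001, 0, 0, 0, 255, 0, 0, 0.001, 0, 0, 0, 255, 0, 0, 0.001, 0, 0, 0, 255, 0, 0, 0, 0, 0, 0, 255, 0, 0, 0, 0, 0, 0, 255]'

```text
time_s: 7.05
eef_pos: [0.5337, 0.0151, 0.1704]
orientation: [180.0, 0.0, 164.7]
ft_force: [-3.2, -0.4, 10.1]
gripper_width: 0.0004
gripper_force: 5.1
```

Run:
```python
from h import *
o=get_obs();print(o['eef_pos'],o['ft_force']);s=pointer()
```

```text
[0.53370339 0.01506916 0.17038731] [-3.22017413 -0.3696731  10.08732817]
pointer angles [-80. -77. -74. -71. -67.  91.  92.  92.  93.  94.  94.  94.  95.  96.
  97.  98.  98. 271. 279.]
```

apply_moves --increments '[0, 0, 0.001, 0, 0, 0, 255, 0, 0, 0.001, 0, 0, 0, 255, 0, 0, 0.001, 0, 0, 0, 255, 0, 0, 0.001, 0, 0, 0, 255, 0, 0, 0, 0, 0, 0, 255, 0, 0, 0, 0, 0, 0, 255]'

```text
time_s: 7.6
eef_pos: [0.5338, 0.0151, 0.1666]
orientation: [180.0, 0.0, 164.7]
ft_force: [-3.8, 0.4, 12.3]
gripper_width: 0.0005
gripper_force: 6.2
```

Run:
```python
from h import *
o=get_obs();print(o['eef_pos'],o['ft_force']);s=pointer()
cv2.imwrite("pics/a4.png",cv2.resize(s[175:300,200:300],(480,600),interpolation=cv2.INTER_CUBIC)[...,::-1])
```

```text
[0.53375144 0.01506383 0.16659293] [-3.77785298  0.38039783 12.27475122]
pointer angles [-63. -58. -56. -52. -51. -45. 112. 112. 115. 115. 116. 116. 117. 118.
 118. 119.]
```

View pics/a4.png

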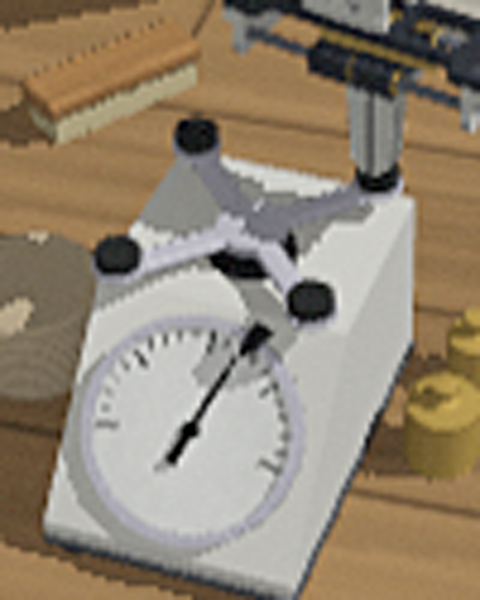

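The dial (centre about (240,265)) shows the pointer, at about 117°, reaching the tab at (254,245), about 4° short. I'll nudge and hold.

apply_moves --increments '[0, 0, 0.0006, 0, 0, 0, 255, 0, 0, 0, 0, 0, 0, 255, 0, 0, 0, 0, 0, 0, 255, 0, 0, 0, 0, 0, 0, 255, 0, 0, 0, 0, 0, 0, 255, 0, 0, 0, 0, 0, 0, 255, 0, 0, 0, 0, 0, 0, 255, 0, 0, 0, 0, 0, 0, 255, 0, 0, 0, 0, 0, 0, 255, 0, 0, 0, 0, 0, 0, 255, 0, 0, 0, 0, 0, 0, 255, 0, 0, 0, 0, 0, 0, 255]'

```text
time_s: 8.65
eef_pos: [0.5337, 0.0151, 0.166]
orientation: [180.0, 0.0, 164.7]
ft_force: [-2.8, 0.0, 12.3]
gripper_width: 0.0003
gripper_force: 6.3
```

Run:
```python
from h import *
o=get_obs();print(o['eef_pos'],o['ft_force']);s=pointer()
```

```text
[0.53373078 0.01508442 0.16604359] [-2.81311773  0.02242887 12.34965393]
pointer angles [-52. -51. -45. -45. 112. 116. 116. 118. 118. 119. 119. 120. 121. 122.
 122.]
```

apply_moves --increments '[0, 0, 0, 0, 0, 0, 255, 0, 0, 0, 0, 0, 0, 255, 0, 0, 0, 0, 0, 0, 255, 0, 0, -0.001, 0, 0, 0, 255, 0, 0, -0.0015, 0, 0, 0, 255, 0, 0, -0.002, 0, 0, 0, 255, 0, 0, -0.002, 0, 0, 0, 255, 0, 0, -0.002, 0, 0, 0, 255, 0, 0, -0.002, 0, 0, 0, 255, 0, 0, -0.002, 0, 0, 0, 255, 0, 0, -0.001, 0, 0, 0, 255, 0, 0, -0.001, 0, 0, 0, 255]'

```text
time_s: 9.7
eef_pos: [0.5337, 0.015, 0.18]
orientation: [180.0, 0.0, 164.7]
ft_force: [0.0, -0.0, 4.4]
gripper_width: 0.0004
gripper_force: 2.2
```

apply_moves --increments '[0, 0, -0.001, 0, 0, 0, 255, 0, 0, -0.001, 0, 0, 0, 255, 0, 0, -0.001, 0, 0, 0, 255, 0, 0, -0.001, 0, 0, 0, 255, 0, 0, -0.001, 0, 0, 0, 255, 0, 0, -0.001, 0, 0, 0, 255, 0, 0, -0.001, 0, 0, 0, 255, 0, 0, -0.001, 0, 0, 0, 255, 0, 0, -0.002, 0, 0, 0, 255, 0, 0, -0.003, 0, 0, 0, 255, 0, 0, -0.005, 0, 0, 0, 255, 0, 0, -0.005, 0, 0, 0, 255]'

```text
time_s: 10.7
eef_pos: [0.5337, 0.015, 0.2033]
orientation: [-180.0, -0.0, 164.7]
ft_force: [0.5, 0.0, 0.1]
gripper_width: 0.0003
gripper_force: 0.0
```

Run:
```python
from h import *
o=get_obs();print(o['eef_pos'],o['orientation'],o['ft_force']);s=pointer()
for c,b in blobs("scene",s,(205,185,300,250),60,15,200): print(c.round(1),onplane("scene",c,np.array([0,0,.205]),np.array([0,0,1.])).round(4))
```

```text
[0.5336541 0.0149727 0.2033015] [-1.79994109e+02 -1.62953509e-03  1.64710347e+02] [0.45134389 0.02857585 0.14806051]
pointer angles [  1.   2.   3.   3.   4.   5.   6. 165. 167. 169. 177. 177.]
[240.3 198. ] [[ 0.5274 -0.1107  0.205 ]]
[278. 206.] [[0.5369 0.017  0.205 ]]
[223.4 222.8] [[ 0.6559 -0.122   0.205 ]]
[249.2 228.5] [[ 0.6613 -0.0398  0.205 ]]
[263.9 232.4] [[0.6669 0.0069 0.205 ]]
[252.4 245.3] [[ 0.7271 -0.0101  0.205 ]]
```

Left pad is done: pointer at about 119–120° during the hold, then back at zero, with the scale unmoved. Next is the right pad.

apply_moves --increments '[0, 0, -0.02, 0, 0, 0, 255, -0.0049, -0.0252, 0, 0, 0, 0, 255, -0.0049, -0.0252, 0, 0, 0, 0, 255, -0.0049, -0.0252, 0, 0, 0, 0, 255, -0.0049, -0.0252, 0, 0, 0, 0, 255, -0.0047, -0.025, 0, 0, 0, 0, 255, 0, 0, 0, 0, 0, 0, 255, 0, 0, 0, 0, 0, 0, 255]'

```text
time_s: 11.42
eef_pos: [0.5238, -0.1141, 0.2232]
orientation: [-180.0, 0.0, 164.5]
ft_force: [-0.0, 1.1, -0.3]
gripper_width: 0.0005
gripper_force: 0.0
```

Run:
```python
from h import *
o=get_obs();print(o['eef_pos'],o['orientation'],o['ft_force'])
d=np.array([.524,-.1127])-o['eef_pos'][:2]
print(R.from_euler('xyz',o['orientation'],degrees=True).as_matrix().T@np.r_[d,0])
```

```text
[ 0.52378513 -0.11408468  0.22316778] [-1.79993670e+02  3.27716414e-02  1.64542573e+02] [-8.62331284e-04  1.11814268e+00 -2.84203732e-01]
[ 1.61950352e-04  1.39186490e-03 -2.46413198e-07]
```

apply_moves --increments '[0, 0.0014, 0.01, 0, 0, 0, 255, 0, 0, 0.01, 0, 0, 0, 255, 0, 0, 0.008, 0, 0, 0, 255, 0, 0, 0.004, 0, 0, 0, 255, 0, 0, 0.002, 0, 0, 0, 255, 0, 0, 0.001, 0, 0, 0, 255, 0, 0, 0.001, 0, 0, 0, 255, 0, 0, 0.001, 0, 0, 0, 255, 0, 0, 0.001, 0, 0, 0, 255, 0, 0, 0.001, 0, 0, 0, 255, 0, 0, 0.001, 0, 0, 0, 255, 0, 0, 0, 0, 0, 0, 255]'

```text
time_s: 12.42
eef_pos: [0.5244, -0.1112, 0.1829]
orientation: [180.0, 0.0, 164.7]
ft_force: [-1.2, 1.5, 2.6]
gripper_width: 0.0003
gripper_force: 1.4
```

apply_moves --increments '[0, 0, 0.001, 0, 0, 0, 255, 0, 0, 0.001, 0, 0, 0, 255, 0, 0, 0.001, 0, 0, 0, 255, 0, 0, 0, 0, 0, 0, 255, 0, 0, 0, 0, 0, 0, 255]'

```text
time_s: 12.83
eef_pos: [0.5244, -0.1113, 0.1799]
orientation: [180.0, 0.0, 164.7]
ft_force: [-0.1, 2.0, 3.6]
gripper_width: 0.0003
gripper_force: 2.3
```

Run:
```python
from h import *
o=get_obs();print(o['eef_pos'],o['ft_force']);s=pointer()
```

```text
[ 0.5244294  -0.11126116  0.1798842 ] [-0.13698202  2.02042746  3.55879444]
pointer angles [ 42.  42.  42.  43.  43.  44.  45. 211. 216. 223. 223.]
```

Same pointer reading as before at this height. I'll press to z = 0.1660 as before.

apply_moves --increments '[0, 0, 0.001, 0, 0, 0, 255, 0, 0, 0.001, 0, 0, 0, 255, 0, 0, 0.001, 0, 0, 0, 255, 0, 0, 0.001, 0, 0, 0, 255, 0, 0, 0.001, 0, 0, 0, 255, 0, 0, 0.001, 0, 0, 0, 255, 0, 0, 0.001, 0, 0, 0, 255, 0, 0, 0.001, 0, 0, 0, 255, 0, 0, 0.001, 0, 0, 0, 255, 0, 0, 0.001, 0, 0, 0, 255, 0, 0, 0.001, 0, 0, 0, 255, 0, 0, 0.001, 0, 0, 0, 255]'

```text
time_s: 13.88
eef_pos: [0.5245, -0.1113, 0.1684]
orientation: [180.0, 0.0, 164.7]
ft_force: [-3.3, 2.8, 11.7]
gripper_width: 0.0005
gripper_force: 5.9
```

apply_moves --increments '[0, 0, 0.001, 0, 0, 0, 255, 0, 0, 0.001, 0, 0, 0, 255, 0, 0, 0.0005, 0, 0, 0, 255, 0, 0, 0, 0, 0, 0, 255, 0, 0, 0, 0, 0, 0, 255, 0, 0, 0, 0, 0, 0, 255, 0, 0, 0, 0, 0, 0, 255]'

```text
time_s: 14.47
eef_pos: [0.5245, -0.1113, 0.1661]
orientation: [180.0, 0.0, 164.7]
ft_force: [-2.8, 2.2, 13.1]
gripper_width: 0.0004
gripper_force: 6.3
```

Run:
```python
from h import *
o=get_obs();print(o['eef_pos'],o['ft_force']);s=pointer()
cv2.imwrite("pics/a5.png",cv2.resize(s[175:300,200:300],(480,600),interpolation=cv2.INTER_CUBIC)[...,::-1])
```

```text
[ 0.52448474 -0.11132492  0.16606673] [-2.83789335  2.2354956  13.14905335]
pointer angles [-52. -51. -45. -45. 112. 116. 116. 118. 118. 119. 119. 120. 121. 122.
 122.]
```

View pics/a5.png

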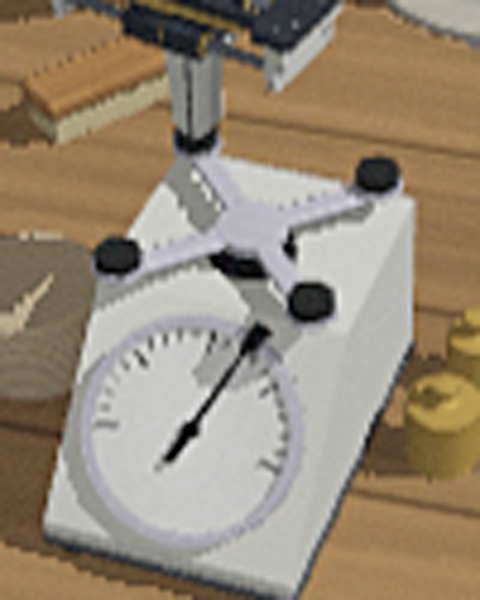

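The pointer runs straight into the tab at (254,245), and the fingers are on the right pad at (240,204). I'll hold a second, then ease off.

apply_moves --increments '[0, 0, 0, 0, 0, 0, 255, 0, 0, 0, 0, 0, 0, 255, 0, 0, 0, 0, 0, 0, 255, 0, 0, 0, 0, 0, 0, 255, 0, 0, 0, 0, 0, 0, 255, 0, 0, 0, 0, 0, 0, 255, 0, 0, 0, 0, 0, 0, 255, 0, 0, 0, 0, 0, 0, 255, 0, 0, 0, 0, 0, 0, 255, 0, 0, 0, 0, 0, 0, 255, 0, 0, 0, 0, 0, 0, 255, 0, 0, 0, 0, 0, 0, 255]'

```text
time_s: 15.52
eef_pos: [0.5245, -0.1113, 0.1661]
orientation: [180.0, 0.0, 164.7]
ft_force: [-2.6, 2.5, 12.9]
gripper_width: 0.0006
gripper_force: 6.3
```

apply_moves --increments '[0, 0, 0, 0, 0, 0, 255, 0, 0, 0, 0, 0, 0, 255, 0, 0, 0, 0, 0, 0, 255, 0, 0, -0.001, 0, 0, 0, 255, 0, 0, -0.0015, 0, 0, 0, 255, 0, 0, -0.002, 0, 0, 0, 255, 0, 0, -0.002, 0, 0, 0, 255, 0, 0, -0.002, 0, 0, 0, 255, 0, 0, -0.002, 0, 0, 0, 255, 0, 0, -0.002, 0, 0, 0, 255, 0, 0, -0.001, 0, 0, 0, 255, 0, 0, -0.001, 0, 0, 0, 255]'

```text
time_s: 16.52
eef_pos: [0.5244, -0.1113, 0.1801]
orientation: [180.0, 0.0, 164.7]
ft_force: [-0.0, 2.1, 4.6]
gripper_width: 0.0007
gripper_force: 2.2
```

apply_moves --increments '[0, 0, -0.001, 0, 0, 0, 255, 0, 0, -0.001, 0, 0, 0, 255, 0, 0, -0.001, 0, 0, 0, 255, 0, 0, -0.001, 0, 0, 0, 255, 0, 0, -0.001, 0, 0, 0, 255, 0, 0, -0.001, 0, 0, 0, 255, 0, 0, -0.001, 0, 0, 0, 255, 0, 0, -0.001, 0, 0, 0, 255, 0, 0, -0.002, 0, 0, 0, 255, 0, 0, -0.003, 0, 0, 0, 255, 0, 0, -0.005, 0, 0, 0, 255, 0, 0, -0.005, 0, 0, 0, 255]'

```text
time_s: 17.52
eef_pos: [0.5242, -0.1114, 0.2033]
orientation: [-180.0, -0.0, 164.7]
ft_force: [-1.3, -0.6, -0.6]
gripper_width: 0.0006
gripper_force: 0.0
```

apply_moves --increments '[0, 0, -0.02, 0, 0, 0, 255, 0, 0, -0.02, 0, 0, 0, 255, 0, 0, 0, 0, 0, 0, 255, 0, 0, 0, 0, 0, 0, 255, 0, 0, 0, 0, 0, 0, 255, 0, 0, 0, 0, 0, 0, 255]'

```text
time_s: 18.02
eef_pos: [0.5239, -0.1112, 0.2423]
orientation: [-180.0, -0.1, 164.7]
ft_force: [0.1, 0.9, -0.3]
gripper_width: 0.0005
gripper_force: 0.0
```

Run:
```python
from h import *
o=get_obs();print(o['time_s'],o['eef_pos'],o['ft_force']);s=pointer()
for c,b in blobs("scene",s,(205,185,300,250),60,15,200): print(c.round(1))
print(sign_off())
```

```text
18.0167 [ 0.52386124 -0.11122312  0.24227555] [ 0.08601729  0.91631346 -0.29627915]
pointer angles [  1.   2.   3.   3.   4.   5.   6. 165. 167. 169. 177. 177.]
[240.  197.9]
[278. 206.]
[223.5 222.8]
[249.1 228.5]
[263.9 232.4]
[252.4 245.2]
the job is handed in; nothing more can be done
None
```

I pressed both pads on the robot's side to the tab, held each for at least a second, eased them off with the pointer back at zero and the scale unmoved in the camera view, and handed the job in at 18 s; no verdict came back.

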